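Release the tool case's two squeeze catches and hold its end gate wide open

TASK

I need to slide the level into the aluminium case on the stool, so open its end gate for me: squeeze the round catch fully home between the fingers first (its tab towards its post), and only then the square catch in the same way. Then swing the gate (it has an upright pull) past its detent until it stands wide open, about square to its closed position, and finish while still holding it there, because it springs back if let go. Leave the tools and the other things where they are.

Things in the scene. Friction and masses are not known exactly. Their poses are not given: they have to be found in the camera images.
- case: Open-topped aluminium case, 130 (x) x 220 (y) x 60 mm high, fixed on the white stool (top 120 mm above the bench). Origin: centre of its underside. Its x points from the catch side to the hinge side (away from the robot), y away from the gate, z up. The gate closes its -y end, over a 6 mm apron plate 115 mm long. Catches stand on an ear, top 60 mm up, on the -x side.
- catch_a (a joint): Catch travel, m: 0 shut (may start up to 0.002), grows as the round tab slides straight towards its fixed round post (the case's -x), stop at 0.018. The bolt laps 10 mm over the gate's edge: released beyond 0.012, aim at 0.015. Moves against about 5 N of friction and stays where it is left.
- tab_a: Moving tab of the round catch, the one nearer the gate: steel upright pin, 12 mm diameter, 40 mm tall, origin at its middle, which is 82 mm above the case's underside; at (-62, -60) mm in the case frame when shut. It slides with catch_a.
- post_a: Fixed post of the round catch: same pin, origin at its middle, 80 mm above the case's underside, at (-98, -60) mm in the case frame. Shut, tab and post are 36 mm apart between centres along the case's x, 48 mm over their outsides. Only the tab moves, so centre a squeeze where the pair ends up: 9 to 11 mm from the post's centre.
- catch_b (a joint): Catch travel, m: 0 shut (may start up to 0.002), grows as the square tab slides straight towards its fixed square post (the case's -x), stop at 0.018. The bolt laps 10 mm over the gate's edge: released beyond 0.012, aim at 0.015. Moves against about 5 N of friction and stays where it is left.
- tab_b: Moving tab of the square catch, the one further from the gate: steel upright block, 12 mm in x, 16 mm in y, 40 mm tall, origin at its middle, 82 mm above the case's underside; at (-62, 20) mm in the case frame when shut. It slides with catch_b.
- post_b: Fixed post of the square catch: same block, 12 x 16 x 40 mm, origin at its middle, 80 mm above the case's underside, at (-98, 20) mm in the case frame; spacing as for the round catch.
- gate (a joint): Gate angle, rad: 0 closed, grows as the free end swings out to the case's -y (counterclockwise from above), stop at 1.75; 1.57 is square, wide is beyond 1.35. A spring shuts it: 0.7 N at the pull when closed, 2.5 N when wide. A ball detent at 0.75 (felt from 0.6 to 0.9) takes up to 5 N at the pull to pass; let go beyond it, the gate falls back to about 0.86.
- leaf: The gate leaf: aluminium plate 125 mm long, 6 mm thick, top edge 60 mm above the case's underside, with the pull standing on it near the free end. Origin on the hinge axis at the case's underside; its -x points along the leaf to the free end.
- pull (a point): Middle of the gate's pull: steel upright pin, 14 mm diameter, 40 mm tall, on the gate's top edge (60 mm above the case's underside). This point is 80 mm above the case's underside, 110 mm from the hinge axis; when closed at (-48, -114) mm in the case frame.
- hinge (a point): Point on the gate's upright hinge axis, 80 mm above the case's underside, at (62, -114) mm in the case frame.
- level: Bystander: yellow plastic level 200 x 22 x 45 mm, standing on edge on the stool beyond the case's +y end; origin under its centre.
- key_ring: Bystander: ring of steel hex keys, about 90 mm across, 8 mm high, on the stool; origin under the ring's centre.
- hammer: Bystander: hammer 250 mm long with a black silicone handle, lying on the stool's robot-side edge; origin under its middle.
- dowel_1: Bystander: beech dowel 12 mm diameter, 160 mm long, lying in the case along y.
- dowel_2: Bystander: the other beech dowel, the same, also in the case.
- tape: Bystander: tape measure 68 x 34 x 65 mm on the bench to the right of the stool; origin under its centre.
- jar: Bystander: glass jar 60 mm diameter, 75 mm tall, on the bench to the right of the stool; origin under its centre.
- mug: Bystander: white mug 80 mm diameter, 85 mm tall, on the bench to the right of the stool; origin under its centre.

How it is judged:
On the way, in this order (a step that is already met when the one before it is completed fails the run):
1. the round catch is squeezed home between the fingers while the square one is still shut (value of joint catch_a above 0.012 m and contact force between the fingers and tab_a above 1 N and contact force between the fingers and post_a above 1 N and value of joint catch_b below 0.005 m), for 0.2 s.
2. then the square catch is squeezed home between the fingers, the round one staying released (value of joint each of catch_b, catch_a above 0.012 m and contact force between the fingers and tab_b above 1 N and contact force between the fingers and post_b above 1 N), for 0.2 s.
3. the gate is swung past its detent by the fingers (value of joint gate above 0.95 rad and contact force between the fingers and leaf above 0.5 N), for 0.1 s.
At the end, for the whole second after the job is handed in: The gate stands still at more than 1.35 rad (77 degrees) of opening, with the fingers on the gate or its pull pressing more than 1 N; both catches still released (beyond 11 mm); every bystander within 30 mm of its start (value of joint gate above 1.35 rad and velocity of joint gate between -0.1 and 0.1 rad/s and contact force between the fingers and leaf above 1 N and value of joint each of catch_a, catch_b above 0.011 m and distance of each of level, key_ring, hammer, dowel_1, dowel_2, tape, jar, mug from where it was at the start of the episode below 0.03 m); the arm keeps its last pose, push and grip.
It fails at once if a bystander (level, key ring, hammer, dowel, tape measure, jar or mug) is moved more than 30 mm (distance of any of level, key_ring, hammer, dowel_1, dowel_2, tape, jar, mug from where it was at the start of the episode above 0.03 m).
It also fails if it takes over 56 s, if anything falls off the work surface, if the arm or the gripper's body presses on something with over 40 N, if the wrist force passes 120 N, or if a joint passes its speed limit or range.

ROBOT

A 6-joint arm with a two-finger parallel gripper is mounted at the origin on the work surface. World frame = base frame: x ahead of the robot, y to its left, z up, the work surface at z = 0. Lengths are in m, angles in rad, forces in N, time in s.
With the tool pointing down it reaches from about 0.275 to 0.725 m from the base axis. Payload 15.9 kg.
Tool frame: the origin (TCP) lies midway between the tips of the shut fingers; the grasp point (between the pads) lies pinch_z behind it (pinch_z is the distance from the TCP to the grasp point, in m); z points along the fingers, y is the line along which they close (so a half turn about z gives the same grasp; the last joint's range is limited). The gripper opens to 85 mm and grips with 20 to 120 N. Pads are 22 mm wide; open, the fingers measure 114 mm over their backs; the gripper's body (76 mm by 85 mm) begins 54 mm behind the grasp point. The pads swing forward as they close: fully open they stand 13 mm farther back than shut.
Start: joints at [-1.15, 0.213, -0.034, 1.323, 0, 1.571], TCP at [0.204, -0.456, 0.231] pointing down, gripper open.
Joint ranges: [-2.98, 2.98], [-0.74, 1.72], [-1.14, 1.35], [-2.1, 2.04], [-1.57, 1.44], [-3.14, 3.14]. Speed limits (rad/s): [1.89, 1.89, 2.39, 2.57, 3.14, 3.14].

INTERFACE

Orientations are given as a 3x3 rotation matrix whose columns are the frame's x, y, z axes.
In Python, from bench import * gives the robot as it stands.
- The arm moves only by the shell command python3 -m pendant 'ROWS'. ROWS is JSON, one flat list of numbers, 7 for each row, row after row: the opening in per cent of the stroke, from 0 (shut) to 100 (fully open), then the shift along the tool's x, y, z in cm, then the turn, a rotation vector about the tool's x, y, z in rad. A call has 1 to 20 rows; each row shifts and turns the commanded pose from where the row before left it, along the tool's axes as they then stand; what a row does not reach is not made up. A row lasts 1/12 s, in which the tool goes at most 41.7 mm and 7.16 degrees, less where a joint would pass 70% of its speed; a pose out of reach is approached as far as the arm can. A call is refused whole if a number of a shift passes 4.17 or a number of a turn 0.125, either way. A call with a gripper value outside its range is refused whole. The fingers move at their own pace and stop on an object; the grip force is fixed at half the most. Time passes only in rows, so rows that do not move let the fingers close. It gives the time, the measured TCP pose, the force, the opening and the grip force at its end, in the units of the state.
- sense(): the state, without advancing time (a new reading comes with each control period).
- grab_frame(name): name is "side" or "top" or "wrist"; returns the picture (480x640x3 uint8, red, green, blue); there is no depth.
- calibration(name): a dict with "fx", "fy", "cx", "cy" (pixels), "T" (4x4, takes a point from camera to world coordinates); the wrist camera has in their place "hand_eye" (4x4, takes a point from camera to tool coordinates, whose origin is the TCP and whose axes are the flange's). Camera axes: x right, y up, looking along -z (the intrinsics and any distortion apply to the point x, -y, -z); pixel columns grow to the right and rows downward; lengths in m; the calibration is good to about 2 mm. A picture is of the moment at which its call begins: read the wrist's pose just before it. calibration takes no time and is no camera call.
- sign_off(): hands the job in; it is judged then, once.
The state is a dict: "clock": time; "joints": joint angles; "qd": joint speeds; "effort": joint torques, N m; "eef_pos": TCP position; "tool_rot": TCP orientation; "force": force on the tool from outside, world axes, zero at the start; "torque": the same for the moment, N m; "opening": finger opening in m; "grasp_force": force on a finger pad.
Only numpy, scipy, OpenCV 4.12 (cv2) and the standard library are available. Lean on these libraries where they do the work, as an engineer would, in place of code of your own. Each camera call takes 0.05 s, during which the arm holds its last target. There are 200 camera calls.

## Working session

There is one attempt and no reset: what is moved stays moved. The work goes in short steps, Python scripts to look and compute and a shell command to move; the robot and the scene stay as the last step left them, time stands still between calls to the robot, and variables do not carry over. Pictures are saved under pics/ and viewed, at most 10 in all, crops included, and the job is handed in when it is done.

```bash
mkdir -p pics; ls
python3 - <<'E'
from bench import *
import cv2,numpy as np
print(sense())
try: print(pinch_z)
except Exception as e: print(e)
for n in("top","side","wrist"):
    f=grab_frame(n); cv2.imwrite(f"pics/{n}0.png",f[:,:,::-1]); c=calibration(n); print(n,{k:(np.round(v,4).tolist() if not isinstance(v,str) else v) for k,v in c.items()})
E
```

```text
pics
{'clock': 0.0, 'joints': array([-1.14997820e+00,  2.13378056e-01, -3.50601639e-02,  1.32348019e+00,
        1.59439282e-05,  1.57076743e+00]), 'qd': array([-0.00072959,  0.00027175, -0.00066386, -0.00057021, -0.00119977,
       -0.00054534]), 'effort': array([-4.27998137e-03, -6.86152554e+01,  4.87122560e+01,  1.74365449e-02,
       -4.28722942e-04,  3.80496590e-05]), 'eef_pos': array([ 0.2041221 , -0.45607124,  0.23080479]), 'tool_rot': array([[ 9.12743237e-01,  4.08533457e-01, -4.43825722e-04],
       [ 4.08533698e-01, -9.12742655e-01,  1.03069897e-03],
       [ 1.59763456e-05, -1.12208128e-03, -9.99999370e-01]]), 'force': array([ 0.07552383, -0.27540423, -0.26044594]), 'torque': array([-0.01281347, -0.0183994 , -0.05942395]), 'grasp_force': 0.0, 'opening': 0.08524522539726025}
0.0187
top {'fx': 472.9454, 'fy': 472.9454, 'cx': 311.7483, 'cy': 242.8174, 'T': [[-0.0108, 0.9925, -0.1218, 0.3896], [-0.9994, -0.0147, -0.031, -0.15], [-0.0326, 0.1214, 0.9921, 1.241], [0.0, 0.0, 0.0, 1.0]]}
side {'fx': 445.147, 'fy': 445.147, 'cx': 324.2638, 'cy': 234.642, 'T': [[-0.9, 0.3053, -0.311, 0.1823], [-0.4356, -0.6043, 0.6671, 0.5729], [0.0157, 0.7359, 0.6769, 0.8323], [0.0, 0.0, 0.0, 1.0]]}
wrist {'fx': 418.5195, 'fy': 418.5195, 'cx': 321.2429, 'cy': 242.374, 'hand_eye': [[-0.001, 0.9485, 0.3168, 0.0809], [1.0, 0.001, 0.0003, -0.0007], [0.0, 0.3168, -0.9485, -0.1433], [0.0, 0.0, 0.0, 1.0]]}
```

View pics/top0.png

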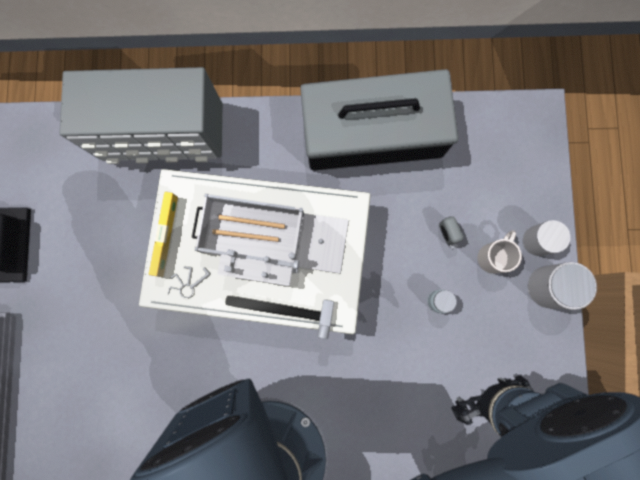

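View pics/side0.png

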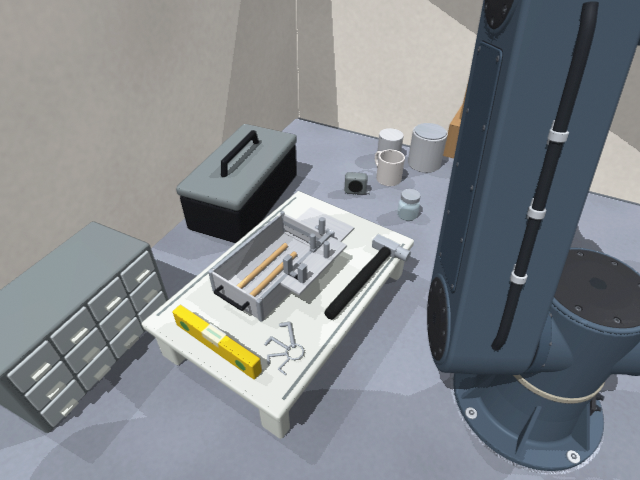

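The top view shows the case around (250,235) with its gate at the right end (col ~300). The catches are on the near ear, near (230,265) and (265,268), and the hammer lies nearer at row 310. In the side view the pins are around (290,265) and (320,240). I'll enlarge both.

Run:
```python
import cv2
a=cv2.imread("pics/top0.png")[180:330,185:365]; b=cv2.imread("pics/side0.png")[200:320,200:360]
cv2.imwrite("pics/t1.png",cv2.resize(a,(720,600),interpolation=cv2.INTER_CUBIC))
cv2.imwrite("pics/s1.png",cv2.resize(b,(800,600),interpolation=cv2.INTER_CUBIC))
```

```text
(no output)
```

View pics/t1.png

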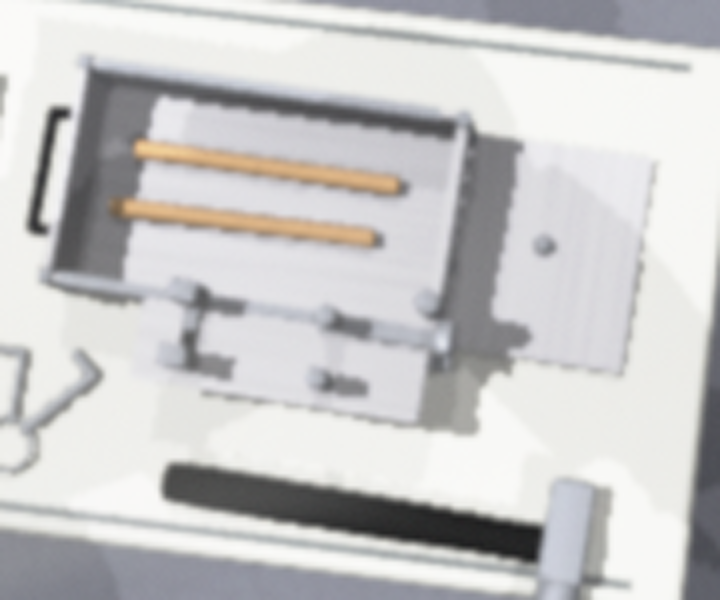

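View pics/s1.png

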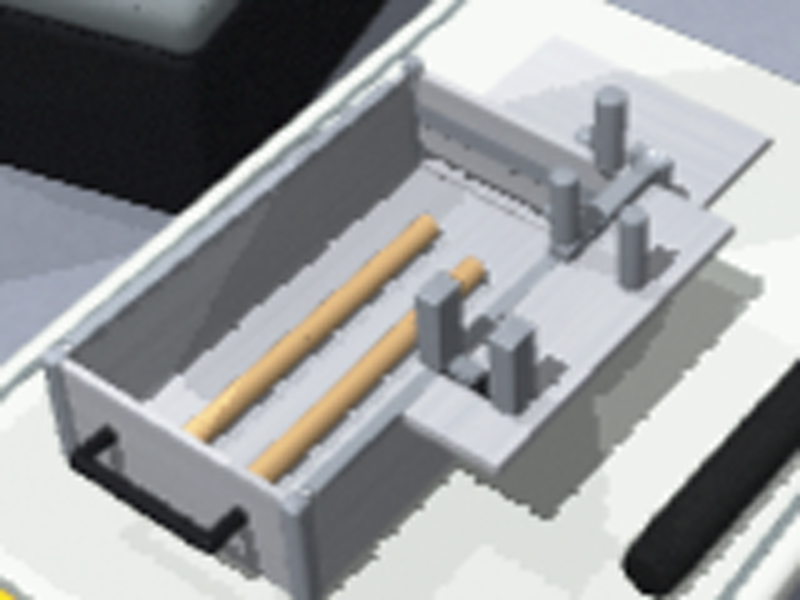

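The pin tops are clear. In the top crop (×4) they are tab_a (327,315), post_a (318,378), tab_b (185,290), post_b (172,352) and pull (428,300). In the side crop (×5) they are (565,177), (635,213), (438,288), (512,330) and (611,95), in the same order.

```bash
cat > h.py <<'E'
from bench import *
import numpy as np
M={'tab_a':(-62,-60),'post_a':(-98,-60),'tab_b':(-62,20),'post_b':(-98,20),'pull':(-48,-114)}
def ray(c,uv,z):
    T=np.array(c['T']); d=T[:3,:3]@np.array([(uv[0]-c['cx'])/c['fx'],-(uv[1]-c['cy'])/c['fy'],-1]); o=T[:3,3]
    return (o+d*(z-o[2])/d[2])[:2]
def fit(W):
    ks=list(W); A=np.array([M[k] for k in ks])/1e3; B=np.array([W[k] for k in ks])
    a=A-A.mean(0); b=B-B.mean(0); th=np.arctan2((a[:,0]*b[:,1]-a[:,1]*b[:,0]).sum(),(a*b).sum())
    R=np.array([[np.cos(th),-np.sin(th)],[np.sin(th),np.cos(th)]]); t=B.mean(0)-R@A.mean(0)
    return th,R,t,dict(zip(ks,np.round((B-(A@R.T+t))*1e3,1).tolist()))
E
python3 - <<'E'
from h import *
H={'tab_a':.222,'post_a':.22,'tab_b':.222,'post_b':.22,'pull':.22}
P={'top':(4,185,180,dict(tab_a=(327,315),post_a=(318,378),tab_b=(185,290),post_b=(172,352),pull=(428,300))),
'side':(5,200,200,dict(tab_a=(565,177),post_a=(635,213),tab_b=(438,288),post_b=(512,330),pull=(611,95)))}
for n,(s,x,y,p) in P.items():
    c=calibration(n)
    W={k:ray(c,((u+.5)/s-.5+x,(v+.5)/s-.5+y),H[k]) for k,(u,v) in p.items()}
    th,R,t,r=fit(W); print(n,{k:np.round(v,4).tolist() for k,v in W.items()},'\n',th,t,r)
print([x for x in dir() if x[0]!='_'])
E
```

```text
top {'tab_a': [0.4821, -0.0193], 'post_a': [0.4481, -0.0142], 'tab_b': [0.4969, 0.0583], 'post_b': [0.4633, 0.0655], 'pull': [0.4897, -0.0741]} 
 -0.16940425559529929 [0.55511172 0.02905558] {'tab_a': [-1.8, 0.3], 'post_a': [-0.3, -0.7], 'tab_b': [-0.5, -0.9], 'post_b': [1.4, 0.2], 'pull': [1.1, 1.1]}
side {'tab_a': [0.4833, -0.0169], 'post_a': [0.4497, -0.0125], 'tab_b': [0.4983, 0.061], 'post_b': [0.4635, 0.0661], 'pull': [0.4901, -0.0732]} 
 -0.1682272380833888 [0.55604506 0.03081507] {'tab_a': [-1.6, 1.0], 'post_a': [0.4, -0.6], 'tab_b': [0.0, 0.1], 'post_b': [0.8, -0.8], 'pull': [0.5, 0.3]}
['H', 'M', 'P', 'R', 'Unreachable', 'W', 'c', 'calibration', 'fit', 'grab_frame', 'n', 'np', 'p', 'pinch_z', 'r', 'ray', 's', 'sense', 'sign_off', 't', 'th', 'x', 'y']
```

The two views agree to within 2 mm, and the residuals against the known layout are ≤1.8 mm. That puts the case at about (0.5556, 0.030) with yaw −0.169. Next I'll work out the approach.

```bash
cat >> h.py <<'E'
th=-0.1688; t=np.array([.5556,.0300]); R=np.array([[np.cos(th),-np.sin(th)],[np.sin(th),np.cos(th)]])
def go(p,z,yaw=th):  # p case mm; yaw of tool y
    s=sense(); Rt=s['tool_rot']; w=np.r_[t+R@(np.array(p)/1e3),z]
    now=np.arctan2(Rt[1,1],Rt[0,1])
    Y=lambda a:np.array([[np.sin(a)*-1,np.cos(a),0],[np.cos(a),np.sin(a),0],[0,0,-1]])
    G=Y(yaw); 
    if G[:,0]@Rt[:,0]<-2: pass
    import cv2
    print('clk',round(s['clock'],2),'goal',np.round(w,4),'pos',np.round(s['eef_pos'],4),'shift cm (tool axes)',np.round(Rt.T@(w-s['eef_pos'])*100,2),
      'turn',np.round(cv2.Rodrigues(Rt.T@G)[0].ravel(),3),'J',np.round(s['joints'],2),'F',np.round(s['force'],1),'op',round(s['opening'],4),'g',round(s['grasp_force'],1))
E
sed -i '/G\[:,0\]@/d' h.py
python3 -c "
from h import *
print(sense()['tool_rot'])
go((-87.5,-60),.27)"
```

```text
[[ 9.12752760e-01  4.08512274e-01 -3.48141090e-04]
 [ 4.08512422e-01 -9.12752463e-01  7.35652266e-04]
 [-1.72436576e-05 -8.13688596e-04 -9.99999669e-01]]
clk 0.15 goal [ 0.4593 -0.0144  0.27  ] pos [ 0.2041 -0.4562  0.2309] shift cm (tool axes) [ 41.33 -29.9   -3.88] turn [-0.001 -0.    -0.981] J [-1.15  0.21 -0.03  1.32 -0.    1.57] F [-0.   0.8  0.4] op 0.0854 g 0.0
```

```bash
python3 -m pendant '[100,0,0,-2,0,0,0, 100,0,0,-1.9,0,0,0, 100,2.58,-1.87,0,0,0,0, 100,2.58,-1.87,0,0,0,0, 100,2.58,-1.87,0,0,0,0, 100,2.58,-1.87,0,0,0,0, 100,2.58,-1.87,0,0,0,0, 100,2.58,-1.87,0,0,0,0, 100,2.58,-1.87,0,0,0,0, 100,2.58,-1.87,0,0,0,0, 100,2.58,-1.87,0,0,0,0, 100,2.58,-1.87,0,0,0,0, 100,2.58,-1.87,0,0,0,0, 100,2.58,-1.87,0,0,0,0, 100,2.58,-1.87,0,0,0,0, 100,2.58,-1.87,0,0,0,0, 100,2.58,-1.87,0,0,0,0, 100,2.58,-1.87,0,0,0,0]'
python3 -m pendant '[100,0,0,0,0,0,-0.12, 100,0,0,0,0,0,-0.12, 100,0,0,0,0,0,-0.12, 100,0,0,0,0,0,-0.12, 100,0,0,0,0,0,-0.12, 100,0,0,0,0,0,-0.12, 100,0,0,0,0,0,-0.12, 100,0,0,0,0,0,-0.12, 100,0,0,0,0,0,-0.02, 100,0,0,0,0,0,0, 100,0,0,0,0,0,0, 100,0,0,0,0,0,0]'
python3 -c "
from h import *
go((-87.5,-60),.27)"
```

```text
clock: 1.65
eef_pos: [0.4592, -0.013, 0.2702]
tool_rot: [[0.913, 0.409, -0.0], [0.409, -0.913, -0.0], [-0.0, 0.0, -1.0]]
force: [1.0, -0.8, -0.3]
opening: 0.0851
grasp_force: 0.0
clock: 2.65
eef_pos: [0.4588, -0.0147, 0.2703]
tool_rot: [[0.172, 0.985, -0.0], [0.985, -0.172, -0.0], [-0.0, -0.0, -1.0]]
force: [0.3, -0.2, -0.3]
opening: 0.0852
grasp_force: 0.0
clk 2.65 goal [ 0.4593 -0.0144  0.27  ] pos [ 0.4588 -0.0147  0.2703] shift cm (tool axes) [0.03 0.04 0.03] turn [-0.     0.    -0.004] J [-0.03  0.12 -0.04  1.4  -0.    1.71] F [ 0.3 -0.2 -0.3] op 0.0852 g 0.0
```

Run:
```python
from h import *
import cv2
s=sense(); f=grab_frame('wrist'); im=f[:,:,::-1].copy()
c=calibration('wrist'); Tt=np.eye(4); Tt[:3,:3]=s['tool_rot']; Tt[:3,3]=s['eef_pos']; T=Tt@np.array(c['hand_eye'])
for k,(x,y) in M.items():
    w=np.r_[t+R@(np.array([x,y])/1e3),.222 if 'tab' in k else .22,1]; p=np.linalg.inv(T)@w
    u=c['cx']+c['fx']*p[0]/-p[2]; v=c['cy']-c['fy']*p[1]/-p[2]; print(k,u,v); cv2.circle(im,(int(u),int(v)),4,(0,0,255),1)
cv2.imwrite('pics/w1.png',im)
```

```text
tab_a 375.49030858394804 275.5786621020368
post_a 303.03601558033176 274.3541171093327
tab_b 382.08170597454136 105.81552099059238
post_b 299.58111145971185 106.23088925258776
pull 397.34042272912046 366.1655192627177
```

View pics/w1.png

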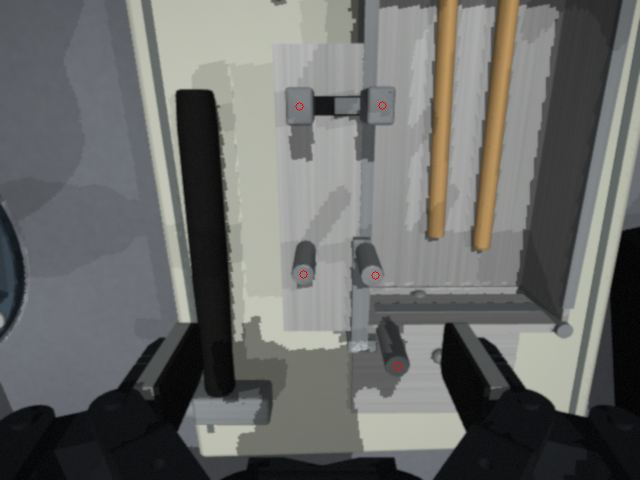

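The projected circles fall on every pin top, which confirms the pose; tab_a sits about 2 mm towards its post, as allowed. I'll go down and squeeze.

```bash
python3 -m pendant '[100,0.03,0.04,-0.1,0,0,0, 100,0,0,2,0,0,0, 100,0,0,2,0,0,0, 100,0,0,2,0,0,0, 100,0,0,1.5,0,0,0, 100,0,0,0.8,0,0,0, 100,0,0,0,0,0,0, 100,0,0,0,0,0,0]'
python3 -m pendant '[60,0,0,0,0,0,0, 40,0,0,0,0,0,0, 30,0,0,0,0,0,0, 30,0,0,0,0,0,0, 30,0,0,0,0,0,0, 30,0,0,0,0,0,0, 20,0,0,0,0,0,0, 0,0,0,0,0,0,0, 0,0,0,0,0,0,0, 0,0,0,0,0,0,0, 0,0,0,0,0,0,0, 0,0,0,0,0,0,0, 0,0,0,0,0,0,0, 0,0,0,0,0,0,0]'
python3 -c "
from h import *
go((-87.5,-60),.188)"
```

```text
clock: 3.37
eef_pos: [0.4593, -0.0144, 0.1887]
tool_rot: [[0.17, 0.986, -0.0], [0.986, -0.17, -0.0], [-0.0, -0.0, -1.0]]
force: [-0.8, -0.4, 0.9]
opening: 0.0854
grasp_force: 0.0
clock: 4.53
eef_pos: [0.4585, -0.0141, 0.1892]
tool_rot: [[0.169, 0.986, -0.001], [0.986, -0.169, 0.001], [0.0, -0.001, -1.0]]
force: [-10.5, 1.9, 14.9]
opening: 0.0275
grasp_force: 59.0
clk 4.53 goal [ 0.4593 -0.0144  0.188 ] pos [ 0.4585 -0.0141  0.1892] shift cm (tool axes) [-0.02  0.08  0.12] turn [-0.001 -0.    -0.001] J [-0.03  0.14 -0.23  1.2   0.    1.71] F [-10.5   1.9  14.9] op 0.0275 g 59.0
```

```bash
python3 -m pendant '[0,0,0,0,0,0,0, 0,0,0,0,0,0,0, 0,0,0,0,0,0,0, 0,0,0,0,0,0,0]'
python3 -m pendant '[100,0,0,0,0,0,0, 100,0,0,0,0,0,0, 100,0,0,0,0,0,0, 100,0,0,0,0,0,0, 100,0,0,0,0,0,0, 100,0,0,0,0,0,0, 100,0,0,0,0,0,0, 100,0,0,-2,0,0,0, 100,0,0,-2,0,0,0, 100,0,0,-2,0,0,0, 100,0,0,-2,0,0,0, 100,0,0,0,0,0,0, 100,0,0,0,0,0,0]'
python3 - <<'E'
from h import *
import cv2
go((-87.5,20),.27)
f=grab_frame('wrist'); im=f[:,:,::-1].copy(); cv2.imwrite('pics/w2.png',im)
E
```

```text
clock: 4.87
eef_pos: [0.4585, -0.0141, 0.1892]
tool_rot: [[0.169, 0.986, -0.001], [0.986, -0.169, 0.001], [0.0, -0.001, -1.0]]
force: [-12.4, 1.5, 17.0]
opening: 0.0281
grasp_force: 59.0
clock: 5.95
eef_pos: [0.4599, -0.0144, 0.2689]
tool_rot: [[0.169, 0.986, 0.002], [0.986, -0.169, -0.0], [0.0, 0.002, -1.0]]
force: [0.3, 0.5, -0.6]
opening: 0.0857
grasp_force: 0.0
clk 5.95 goal [0.4727 0.0644 0.27  ] pos [ 0.4599 -0.0144  0.2689] shift cm (tool axes) [ 7.99 -0.07 -0.1 ] turn [ 0.002 -0.    -0.001] J [-0.03  0.13 -0.05  1.4   0.    1.71] F [ 0.3  0.5 -0.6] op 0.0857 g 0.0
```

View pics/w2.png

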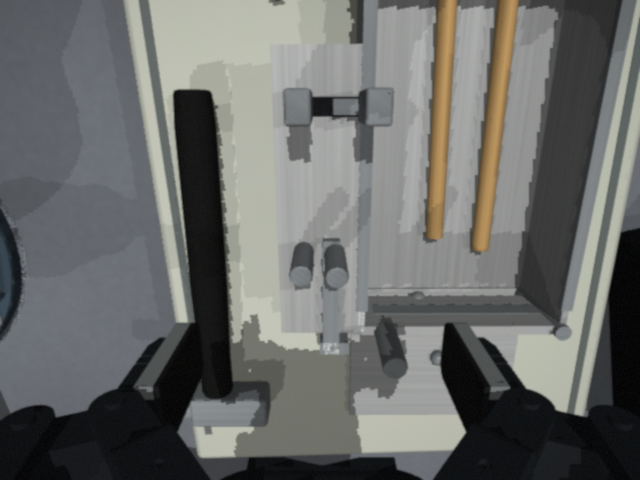

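The round tab now sits at its post: tops at (301,275) and (336,275), about 18 mm apart. The square tab hasn't moved, still at (377,106). Next is the square catch.

```bash
python3 -m pendant '[100,2,0,0,0,0,0, 100,2,0,0,0,0,0, 100,2,0,0,0,0,0, 100,2,0,0,0,0,0, 100,0,0,2,0,0,0, 100,0,0,2,0,0,0, 100,0,0,2,0,0,0, 100,0,0,1.3,0,0,0, 100,0,0,0.7,0,0,0, 100,0,0,0,0,0,0, 100,0,0,0,0,0,0]'
python3 -c "
from h import *
go((-87.5,20),.188)"
```

```text
clock: 6.92
eef_pos: [0.4725, 0.0644, 0.1882]
tool_rot: [[0.169, 0.986, -0.001], [0.986, -0.169, -0.0], [-0.0, -0.001, -1.0]]
force: [0.3, 0.4, 0.1]
opening: 0.0854
grasp_force: 0.0
clk 6.92 goal [0.4727 0.0644 0.188 ] pos [0.4725 0.0644 0.1882] shift cm (tool axes) [0.01 0.02 0.02] turn [-0.001  0.    -0.001] J [ 0.14  0.18 -0.19  1.21  0.    1.88] F [0.3 0.4 0.1] op 0.0854 g 0.0
```

```bash
python3 -m pendant '[60,0,0,0,0,0,0, 40,0,0,0,0,0,0, 30,0,0,0,0,0,0, 30,0,0,0,0,0,0, 30,0,0,0,0,0,0, 30,0,0,0,0,0,0, 20,0,0,0,0,0,0, 0,0,0,0,0,0,0, 0,0,0,0,0,0,0, 0,0,0,0,0,0,0, 0,0,0,0,0,0,0, 0,0,0,0,0,0,0, 0,0,0,0,0,0,0, 0,0,0,0,0,0,0, 0,0,0,0,0,0,0, 0,0,0,0,0,0,0, 0,0,0,0,0,0,0, 0,0,0,0,0,0,0]'
python3 -m pendant '[100,0,0,0,0,0,0, 100,0,0,0,0,0,0, 100,0,0,0,0,0,0, 100,0,0,0,0,0,0, 100,0,0,0,0,0,0, 100,0,0,0,0,0,0, 100,0,0,0,0,0,0, 100,0,0,-2,0,0,0, 100,0,0,-2,0,0,0, 100,0,0,-2,0,0,0, 100,0,0,-2,0,0,0, 100,0,0,0,0,0,0, 100,0,0,0,0,0,0]'
python3 - <<'E'
from h import *
import cv2
go((-48,-114),.27)
f=grab_frame('wrist'); im=f[:,:,::-1].copy(); cv2.imwrite('pics/w3.png',im)
E
```

```text
clock: 8.42
eef_pos: [0.4717, 0.0649, 0.1892]
tool_rot: [[0.169, 0.986, -0.001], [0.986, -0.169, 0.001], [0.001, -0.001, -1.0]]
force: [-14.4, 3.5, 17.3]
opening: 0.0288
grasp_force: 62.5
clock: 9.5
eef_pos: [0.4733, 0.0645, 0.269]
tool_rot: [[0.169, 0.986, 0.002], [0.986, -0.169, 0.0], [0.001, 0.002, -1.0]]
force: [-0.9, 0.4, -0.2]
opening: 0.0856
grasp_force: 0.0
clk 9.5 goal [ 0.4891 -0.0743  0.27  ] pos [0.4733 0.0645 0.269 ] shift cm (tool axes) [-13.42   3.9   -0.1 ] turn [ 0.002 -0.001 -0.001] J [ 0.14  0.16 -0.    1.4   0.    1.88] F [-0.9  0.4 -0.2] op 0.0856 g 0.0
```

View pics/w3.png

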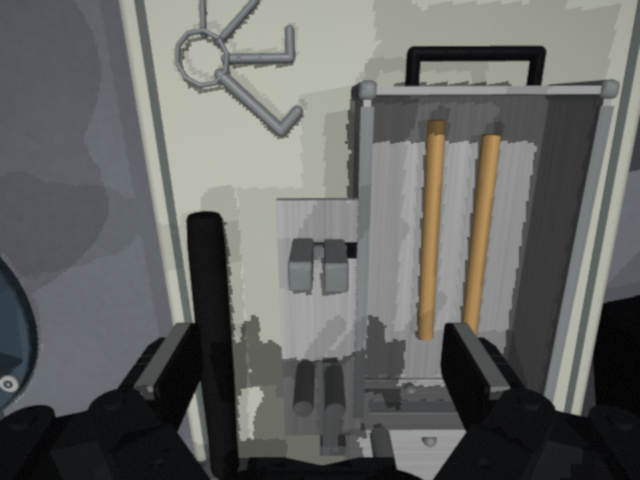

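Both catches are home: the square tab is now at (335,270) beside its post at (301,270). I'll move over the pull.

```bash
python3 -m pendant '[60,-2.24,0.65,0,0,0,0, 60,-2.24,0.65,0,0,0,0, 60,-2.24,0.65,0,0,0,0, 60,-2.24,0.65,0,0,0,0, 60,-2.23,0.65,0,0,0,0, 60,-2.23,0.65,0,0,0,0, 60,0,0,2,0,0,0, 60,0,0,2,0,0,0, 60,0,0,2,0,0,0, 60,0,0,1,0,0,0, 60,0,0,0.5,0,0,0, 60,0,0,0,0,0,0, 60,0,0,0,0,0,0]'
python3 -c "
from h import *
go((-48,-114),.194)"
```

```text
clock: 10.63
eef_pos: [0.4887, -0.0744, 0.1938]
tool_rot: [[0.169, 0.986, 0.0], [0.986, -0.169, -0.0], [0.0, 0.0, -1.0]]
force: [-0.6, -0.2, 0.4]
opening: 0.0515
grasp_force: 0.0
clk 10.63 goal [ 0.4891 -0.0743  0.194 ] pos [ 0.4887 -0.0744  0.1938] shift cm (tool axes) [ 0.01  0.04 -0.02] turn [ 0.    -0.    -0.001] J [-0.15  0.21 -0.13  1.23  0.    1.59] F [-0.6 -0.2  0.4] op 0.0515 g 0.0
```

```bash
python3 -m pendant '[20,0,0,0,0,0,0, 10,0,0,0,0,0,0, 0,0,0,0,0,0,0, 0,0,0,0,0,0,0, 0,0,0,0,0,0,0, 0,0,0,0,0,0,0, 0,0,0,0,0,0,0, 0,0,0,0,0,0,0]'
python3 -m pendant '[0,-0.88,0.035,0,0,0,-0.08, 0,-0.88,0.035,0,0,0,-0.08, 0,-0.88,0.035,0,0,0,-0.08, 0,0,0,0,0,0,0, 0,0,0,0,0,0,0]'
```

```text
clock: 11.3
eef_pos: [0.4898, -0.0746, 0.1942]
tool_rot: [[0.169, 0.986, 0.003], [0.986, -0.169, -0.0], [0.0, 0.003, -1.0]]
force: [6.2, -1.4, 0.6]
opening: 0.0122
grasp_force: 58.5
clock: 11.72
eef_pos: [0.4886, -0.1011, 0.1942]
tool_rot: [[-0.07, 0.998, 0.003], [0.998, 0.07, 0.0], [-0.0, 0.003, -1.0]]
force: [7.2, 1.2, 1.9]
opening: 0.0119
grasp_force: 58.8
```

```bash
python3 -m pendant '[0,-0.88,0.035,0,0,0,-0.08, 0,-0.88,0.035,0,0,0,-0.08, 0,-0.88,0.035,0,0,0,-0.08, 0,-0.88,0.035,0,0,0,-0.08, 0,-0.88,0.035,0,0,0,-0.08, 0,-0.88,0.035,0,0,0,-0.08, 0,-0.88,0.035,0,0,0,-0.08, 0,-0.88,0.035,0,0,0,-0.08, 0,0,0,0,0,0,0, 0,0,0,0,0,0,0]'
cat >> h.py <<'E'
def gate():
    s=sense(); p=R.T@(s['eef_pos'][:2]-t)*1e3-np.array([62,-114]); r=s['tool_rot']
    print('gate from tcp',np.arctan2(-p[1],-p[0]),'radius',np.hypot(*p),'yaw-based',np.arctan2(r[1,1],r[0,1])-th)
E
python3 -c "
from h import *
gate(); go((62-110*np.cos(1.5),-114-110*np.sin(1.5)),.194,th+1.5)"
```

```text
clock: 12.55
eef_pos: [0.5149, -0.1647, 0.1941]
tool_rot: [[-0.652, 0.758, 0.003], [0.758, 0.652, 0.001], [-0.001, 0.003, -1.0]]
force: [5.2, 5.7, 4.5]
opening: 0.0118
grasp_force: 59.2
gate from tcp 0.8847421287755783 radius 109.54459536882487 yaw-based 0.8795180653806731
clk 12.55 goal [ 0.5715 -0.1997  0.194 ] pos [ 0.5149 -0.1647  0.1941] shift cm (tool axes) [-6.34  2.    0.03] turn [ 0.002  0.002 -0.62 ] J [-0.31  0.3  -0.01  1.26  0.    0.55] F [5.2 5.7 4.5] op 0.0118 g 59.2
```

```bash
python3 -m pendant '[0,-0.88,0.035,0,0,0,-0.08, 0,-0.88,0.035,0,0,0,-0.08, 0,-0.88,0.035,0,0,0,-0.08, 0,-0.88,0.035,0,0,0,-0.08, 0,-0.88,0.035,0,0,0,-0.08, 0,-0.88,0.035,0,0,0,-0.08, 0,-0.88,0.035,0,0,0,-0.08, 0,-0.88,0.035,0,0,0,-0.08, 0,0,0,0,0,0,0, 0,0,0,0,0,0,0, 0,0,0,0,0,0,0]'
python3 - <<'E'
from h import *
import cv2
gate(); print(sense()['force'],sense()['qd'].round(3))
b=grab_frame('side')[180:330,190:390,::-1]; a=grab_frame('top')[170:345,140:370,::-1]
cv2.imwrite('pics/end.png',np.vstack([cv2.resize(b,(400,300)),cv2.resize(a,(400,300))]))
E
```

```text
clock: 13.47
eef_pos: [0.5736, -0.2001, 0.1942]
tool_rot: [[-0.976, 0.219, 0.002], [0.219, 0.976, 0.0], [-0.001, 0.001, -1.0]]
force: [0.3, 5.2, 5.3]
opening: 0.0123
grasp_force: 59.5
gate from tcp 1.5198137155241398 radius 109.98944403327755 yaw-based 1.5192147310576525
[0.26440768 5.20103724 5.25673053] [ 0.001 -0.003 -0.005 -0.001  0.001  0.002]
```

View pics/end.png

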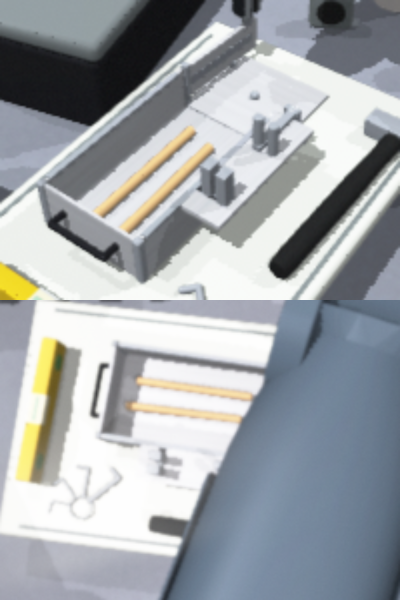

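The side view shows the gate leaf standing open at about (220,60), with the fingers on its pull at (245,15). Both catches are home, and the bystanders in view are where they were.

```bash
python3 -c "
from bench import *
print(sign_off())"
```

```text
the job is handed in; nothing more can be done
None
```

I squeezed the round catch home, then the square one, and swung the gate past its detent to about 1.52 rad (87°). I handed the job in at about 13.6 s with the fingers still gripping the pull; no verdict came back.

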